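Lay out a balm batch on the photo board

ROBOT

A 7-joint arm with a two-finger parallel gripper is mounted at the origin on a cart in front of the work surface, level with it; the furniture and walls round the work are solid. World frame = base frame: x ahead of the robot, y to its left, z up, the work surface at z = 0. Lengths are in m, angles in rad, forces in N, time in s.
With the tool pointing down it reaches from about 0.425 to 0.95 m from the base axis. Payload 4.7 kg.
Tool frame: the origin (TCP) lies between the finger pads; the fingertips stand 25 mm ahead of it and the grasp point (between the pads) lies 6 mm ahead of it (robot.tcp_to_tips is the distance from the TCP to the fingertips, in m); z points along the fingers, y is the line along which they close (so a half turn about z gives the same grasp; the last joint's range is limited). The gripper opens to 85 mm and grips with 20 to 120 N. Pads are 22 mm wide; open, the fingers measure 114 mm over their backs; the gripper's body (76 mm by 85 mm) begins 54 mm behind the grasp point. The pads swing forward as they close: fully open they stand 13 mm farther back than shut.
Start: joints at [-1.139, 0.469, -0.049, 1.532, 0.024, 1.141, -0.082], TCP at [0.3, 0.605, 0.256] pointing down, gripper open.
Joint ranges: [-2.59, 2.59], [-0.33, 1.99], [-1.39, 1.29], [0.1, 2.45], [-1.04, 4.18], [0.21, 1.99], [-2.66, 2.66]. Speed limits (rad/s): [2.57, 2.57, 3.14, 3.14, 3.14, 3.14, 3.14].

INTERFACE

Orientations are given as a unit quaternion [x, y, z, w].
In Python, from station import sensors, camera, get_calibration, robot, nets gives the robot as it stands.
- The arm moves only by the tool play_rows, never from a script. Its argument "motion" is a list of rows, each a list of 3 entries, a list of its own where there are three numbers: the finger opening in mm, from 0 to 85.4, then the shift along the tool's x, y, z scaled (see below), then the turn, a rotation vector about the tool's x, y, z scaled (see below). A call has 1 to 8 rows; each row shifts and turns the commanded pose from where the row before left it, along the tool's axes as they then stand; what a row does not reach is not made up. The controller multiplies each number of a shift by 60 mm and each number of a turn by 8 degrees. A row lasts 1/8 s, in which the tool goes at most 62.5 mm and 10.7 degrees, less where a joint would pass 70% of its speed; a pose out of reach is approached as far as the arm can. A call with a number of a shift or a turn outside -1 to 1 is refused whole. A call with a gripper value outside its range is refused whole. The fingers move at their own pace and stop on an object; "newtons" is the grip in N (left out, the last holds). Time passes only in rows, so rows that do not move let the fingers close. It gives the time, the measured TCP pose, the force, the opening and the grip force at its end, in the units of the state.
- sensors.state(): the state, without advancing time (a new reading comes with each control period).
- camera(name): name is "scene" or "side" or "wrist"; returns the picture (480x640x3 uint8, red, green, blue); there is no depth.
- get_calibration(name): a dict with "fx", "fy", "cx", "cy" (pixels), "pose" (4x4, takes a point from camera to world coordinates); the wrist camera has in their place "hand_eye" (4x4, takes a point from camera to tool coordinates, whose origin is the TCP and whose axes are the flange's). Camera axes: x right, y down, z forward; pixel columns grow to the right and rows downward; lengths in m; the calibration is good to about 2 mm. A picture is of the moment at which its call begins: read the wrist's pose just before it. get_calibration takes no time and is no camera call.
- robot.job_done(): hands the job in; it is judged then, once.
Trained networks look in the newest picture that a camera, given by its name, has taken for a name from the list of things; names that differ only in an ending like _2 or _b are one class to them, and where a whole thing is asked for, a point or a joint stands for the part that bears it (a point fixed in the world has none). Each returns a list of dicts, best first, with "confidence" (0 to 1); they miss things now and then, are a little off and sometimes report something else, mostly with a low value. They report only what shows in the picture. A call takes as long as a camera call. They do not tell look-alikes from the thing itself.
- nets.boxes_of(camera, query): "xy" ([column, row] in pixels, amid what is visible of it).
- nets.regions_of(camera, query): "mask" (480x640 bool, what is visible of it) and "xy" ([column, row] in pixels, amid what is visible of it).
- nets.pinpoint(camera, query): "xy" ([column, row] in pixels: a listed point, or the origin of a listed thing).
The state is a dict: "t": time; "qpos": joint angles; "dq": joint speeds; "joint_torque": joint torques, N m; "ee_pos": TCP position; "tool_rot": TCP orientation; "wrist_force": force on the tool from outside, world axes, zero at the start; "ft_torque": the same for the moment, N m; "finger_gap": finger opening in m; "finger_force": force on a finger pad.
Only numpy, scipy, OpenCV 4.12 (cv2) and the standard library are available. Lean on these libraries where they do the work, as an engineer would, in place of code of your own. Each camera call takes 0.05 s, during which the arm holds its last target. There are 200 camera calls.

TASK

Lay out this balm batch on the white board for its record photo: stand the wax jar in the middle of the blue coaster with the green-filled tin centred on top of the jar's gold lid, stand the empty tin in the middle of the orange coaster, and stand the amber dropper bottle inside the printed ring midway between the two coasters. Everything stands upright; leave the melting cup, the wash bottle and the stirring stick where they are.

Things in the scene. Friction and masses are not known exactly. Their poses are not given: they have to be found in the camera images.
- wax_jar_center (a point): Glass jar of pale wax pellets with a flat gold lid, loose, about 0.16 kg. Round, 72 high: glass 60 in diameter up to 56, closed lid 63 in diameter from 56 to the flat top at 72. This point is its centre, 36 above its underside; z is up. Sizes in mm.
- full_tin_center (a point): Small round open aluminium tin filled to the brim with solid dark green balm, loose, about 0.045 kg; 55 in outer diameter, 24 high. This point is its centre, 12 above its underside; z is up. Sizes in mm.
- empty_tin_center (a point): Small round open aluminium tin, empty and bare silver inside, loose, about 0.02 kg; 55 in outer diameter, 24 high. This point is its centre, 12 above its underside; z is up. Sizes in mm.
- dropper_bottle_center (a point): Amber glass dropper bottle with a black dropper top, loose, about 0.055 kg. Round, 98 high: body 32 to 34 in diameter up to 60, black top at most 20 in diameter above. This point is its centre, 49 above its underside; z is up. Sizes in mm.
- blue_coaster: Blue round coaster, 95 in diameter, 3 thick, fixed on the white board near one of its ends (either one). Origin at the centre of its underside, which lies on the board, 3 above the worktop; so its top is 6 above the worktop. Sizes in mm.
- orange_coaster: Orange round coaster, 95 in diameter, 3 thick, fixed on the white board near its other end. Origin at the centre of its underside, 3 above the worktop; its top is 6 above the worktop. Sizes in mm.
- ring_mid (a point): Centre of the printed black ring (48 in diameter) in the middle of the white photo board, on its top face, midway between the coasters, whose centres are 127 to either side. The board is fixed, 110 wide (its x), 360 long (its y), 3 thick, lying flat on the worktop; z is up. Sizes in mm.
- melting_cup_center (a point): Bystander, loose: small steel melting cup with a flat handle, to be left alone. Bowl 72 in diameter, 57 high; the flat handle at rim height points along the frame's -y and ends 94 from the bowl's axis. This point is the centre of the bowl, 28 above its underside. Sizes in mm.
- wash_bottle_center (a point): Bystander, loose: white wash bottle with a red cap and a bent spout, to be left alone. Body 67 in diameter, 206 high with the spout. This point is on the body's axis, 103 above its underside. Sizes in mm.
- stir_stick_center (a point): Bystander, loose: thin wooden stirring stick lying flat behind the board, to be left alone; 150 long (its y), 9 wide, 5 thick. This point is its centre. Sizes in mm.
Not all that is in view belongs to the job. Of the things that look like the part that bears empty_tin_center, the smallest one is meant.

How it is judged:
By the outcome, as a careful person would: the job done as asked, in the order asked, and still so for the second after the job is handed in, with the robot touching nothing.
It also fails if it takes over 96 s, if anything falls off the work surface, if the arm or the gripper's body presses on something with over 40 N, if the wrist force passes 120 N, or if a joint passes its speed limit or range.

## Working session

There is one attempt and no reset: what is moved stays moved. The work goes in short steps, Python scripts to look and compute and a tool call to move; the robot and the scene stay as the last step left them, time stands still between calls to the robot, and variables do not carry over. Pictures are saved under pics/ and viewed, at most 18 in all, crops included, and the job is handed in when it is done.

Besides the shell and the picture viewer there is one more tool, called after "Request:" by a JSON object that holds its "api" and its "payload". play_rows: Moves the arm, as the interface text tells. Shifts and turns lie within -1 to 1; 1 stands for 60 mm of shift or 8 degrees of turn. Its arguments: {"type":"object","properties":{"motion":{"type":"array"},"newtons":{"type":"number"}},"required":["motion"]}

```bash
mkdir -p pics; ls
cat > h.py <<'E'
import numpy as np, cv2
from station import sensors, camera, get_calibration, robot, nets
from scipy.spatial.transform import Rotation as R
def save(img,n): cv2.imwrite('pics/'+n,cv2.cvtColor(img,cv2.COLOR_RGB2BGR))
def T(name):
    c=get_calibration(name)
    if 'pose' in c: return c,np.array(c['pose'])
    s=sensors.state(); M=np.eye(4); M[:3,:3]=R.from_quat(s['tool_rot']).as_matrix(); M[:3,3]=s['ee_pos']
    return c,M@np.array(c['hand_eye'])
def ray(name,xy,z):
    c,M=T(name); d=M[:3,:3]@np.array([(xy[0]-c['cx'])/c['fx'],(xy[1]-c['cy'])/c['fy'],1]); o=M[:3,3]
    return o+d*(z-o[2])/d[2]
E
python3 - <<'E'
from h import *
s=sensors.state(); print({k:np.round(v,3).tolist() for k,v in s.items()})
for n in ['scene','side']:
    save(camera(n),n+'0.png'); c,M=T(n); print(n,c['fx'],M.round(3).tolist())
    for q,z in [('wax_jar_center',.036),('full_tin_center',.012),('empty_tin_center',.012),('dropper_bottle_center',.049),('blue_coaster',.003),('orange_coaster',.003),('ring_mid',.003),('melting_cup_center',.028),('wash_bottle_center',.103),('stir_stick_center',.003)]:
        for r in nets.pinpoint(n,q)[:4]: print(q,np.round(r['xy']),round(r['confidence'],2),ray(n,r['xy'],z).round(3))
print(np.array(get_calibration('wrist')['hand_eye']).round(3).tolist(),sensors.state()['t'])
E
```

```text
pics
{'t': 0.0, 'qpos': [-1.139, 0.469, -0.049, 1.534, 0.024, 1.141, -0.082], 'dq': [0.001, 0.001, 0.0, 0.001, -0.0, 0.003, -0.0], 'joint_torque': [-0.0, -51.031, -0.046, -23.771, 0.011, 0.008, -0.0], 'ee_pos': [0.3, 0.604, 0.255], 'tool_rot': [0.228, 0.974, -0.001, -0.0], 'wrist_force': [0.149, -0.104, 0.255], 'ft_torque': [-0.019, -0.01, 0.087], 'finger_force': 0.0, 'finger_gap': 0.085}
scene 458.43622093168193 [[0.832, -0.205, 0.516, -0.009], [-0.555, -0.343, 0.758, -0.85], [0.022, -0.917, -0.399, 0.51], [0.0, 0.0, 0.0, 1.0]]
wax_jar_center [222. 228.] 0.79 [0.421 0.277 0.036]
wax_jar_center [309. 247.] 0.56 [0.557 0.046 0.036]
full_tin_center [311. 304.] 0.79 [ 0.435 -0.159  0.012]
empty_tin_center [358. 338.] 0.79 [ 0.447 -0.305  0.012]
empty_tin_center [420. 372.] 0.79 [ 0.474 -0.437  0.012]
empty_tin_center [364. 391.] 0.72 [ 0.367 -0.422  0.012]
blue_coaster [357. 288.] 0.93 [ 0.57  -0.142  0.003]
orange_coaster [313. 247.] 0.57 [0.606 0.102 0.003]
ring_mid [337. 268.] 0.83 [ 0.589 -0.035  0.003]
melting_cup_center [271. 275.] 0.7 [ 0.41  -0.03   0.028]
wash_bottle_center [26
[... 305 characters left out ...]
.] 0.56 [ 0.444 -0.164  0.012]
empty_tin_center [210. 392.] 0.73 [ 0.358 -0.428  0.012]
empty_tin_center [261. 397.] 0.63 [ 0.467 -0.434  0.012]
empty_tin_center [262. 350.] 0.57 [ 0.448 -0.305  0.012]
dropper_bottle_center [281. 228.] 0.57 [0.432 0.148 0.049]
blue_coaster [317. 310.] 0.84 [ 0.562 -0.148  0.003]
orange_coaster [338. 251.] 0.69 [0.604 0.106 0.003]
ring_mid [328. 282.] 0.72 [ 0.582 -0.036  0.003]
melting_cup_center [268. 263.] 0.98 [0.415 0.003 0.028]
wash_bottle_center [344. 180.] 0.56 [0.61  0.363 0.103]
stir_stick_center [390. 277.] 0.58 [ 0.753 -0.001  0.003]
[[-0.0, -0.948, -0.319, 0.082], [1.0, 0.0, -0.001, -0.0], [0.001, -0.319, 0.948, -0.118], [0.0, 0.0, 0.0, 1.0]] 1.1
```

View pics/scene0.png

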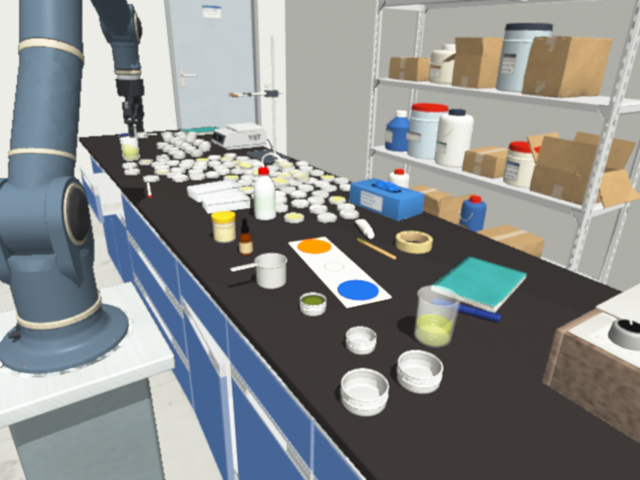

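View pics/side0.png

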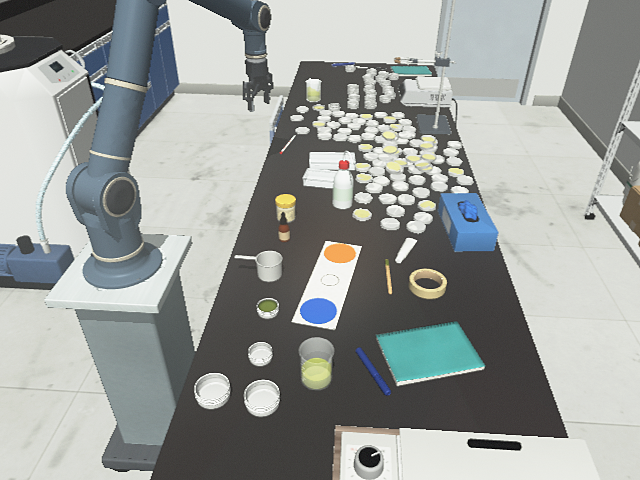

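Scene picture: jar (223,227), dropper (245,238), cup (271,270), green tin (313,303), orange coaster (314,246), blue coaster (358,290). Three empty tins are at (361,340), (419,371) and (364,391). The one at (361,340) is clearly the smallest, so it is the one meant; I'll confirm with a crop.

```bash
cat >> h.py <<'E'
def rays(name,P,z): return np.array([ray(name,p,z)[:2] for p in P])
def circ(P):
    A=np.c_[2*P,np.ones(len(P))]; s=np.linalg.lstsq(A,(P**2).sum(1),rcond=None)[0]
    return s[:2],np.sqrt(s[2]+s[0]**2+s[1]**2)
def blob(mask):
    c=max(cv2.findContours(mask.astype(np.uint8),cv2.RETR_EXTERNAL,cv2.CHAIN_APPROX_NONE)[0],key=cv2.contourArea)
    return c[:,0].astype(float)
def delta(x,y,z):
    s=sensors.state(); d=R.from_quat(s['tool_rot']).inv().apply(np.array([x,y,z])-s['ee_pos'])/.06
    return d.round(3)
E
python3 - <<'E'
from h import *
for n in ['scene','side']:
    im=cv2.imread(f'pics/{n}0.png'); hsv=cv2.cvtColor(im,cv2.COLOR_BGR2HSV)
    C=[]
    for q,lo,hi,x0 in [('blue',(100,180,120),(118,255,255),(300,270,400,335)),('orange',(8,180,150),(18,255,255),(290,230,370,270))]:
        m=cv2.inRange(hsv,lo,hi); k=np.zeros_like(m); k[x0[1]:x0[3],x0[0]:x0[2]]=1; m=m*k
        c,r=circ(rays(n,blob(m),.006)); C.append(c); print(n,q,c.round(4),r.round(4))
    print('mid',np.mean(C,0).round(4),np.linalg.norm(C[0]-C[1]).round(4))
im=cv2.imread('pics/scene0.png')[315:425,320:460]
cv2.imwrite('pics/crop.png',cv2.resize(im,None,fx=5,fy=5,interpolation=cv2.INTER_CUBIC))
print(delta(.42,.276,.24))
E
```

```text
scene blue [ 0.5631 -0.1516] 0.0415
scene orange [0.6122 0.138 ] 0.0123
mid [ 0.5876 -0.0068] 0.2937
side blue [ 0.5549 -0.1633] 0.0312
side orange [0.6142 0.0498] 0.0061
mid [ 0.5845 -0.0567] 0.2212
[-4.225 -4.018  0.272]
```

View pics/crop.png

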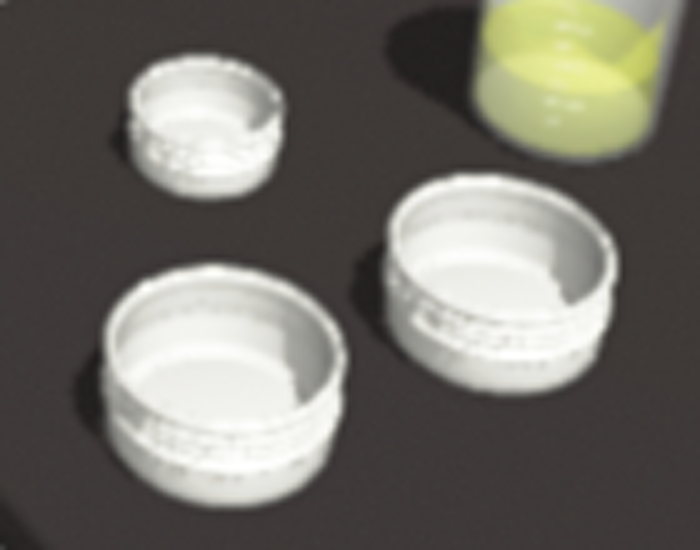

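Request:
{"api": "play_rows", "payload": {"motion": [[85,[-0.6,-0.57,0.03],[0,0,0]],[85,[-0.6,-0.57,0.03],[0,0,0]],[85,[-0.6,-0.57,0.03],[0,0,0]],[85,[-0.6,-0.57,0.03],[0,0,0]],[85,[-0.6,-0.57,0.03],[0,0,0]],[85,[-0.6,-0.57,0.03],[0,0,0]],[85,[-0.6,-0.57,0.03],[0,0,0]],[85,[0,0,0],[0,0,0]]]}}

```text
t: 2.1
ee_pos: [0.4211, 0.2739, 0.2439]
tool_rot: [0.232, 0.973, -0.001, 0.0]
wrist_force: [-0.0, 1.2, -0.1]
finger_gap: 0.0852
finger_force: 0.0
```

The crop shows three empty tins; the upper-left one (scene 361,340) is distinctly the smallest, so that's the empty tin to use. Next I look at the jar with the wrist camera.

```bash
cat >> h.py <<'E'
def look(q,zp,zt=None,n='wrist',k=1):
    """pinpoint at height zp; circle through mask contour at height zt"""
    for r in nets.pinpoint(n,q)[:k]: print(n,q,'pin',np.round(r['xy']),round(r['confidence'],2),ray(n,r['xy'],zp).round(4))
    if zt is not None:
        for r in nets.regions_of(n,q)[:k]:
            b=blob(r['mask']); c,rad=circ(rays(n,b,zt)); print('   mask',np.round(r['xy']),round(r['confidence'],2),'circle',c.round(4),rad.round(4))
E
python3 - <<'E'
from h import *
im=camera('wrist'); save(im,'w1.png')
look('wax_jar_center',.036,.072)
for n in ['scene','side']:
    camera(n)
    for q in ['blue_coaster','orange_coaster']: look(q,.003,.006,n)
E
```

```text
mask [328. 224.] 0.87 circle [0.4217 0.2876] 0.0331
scene blue_coaster pin [360. 289.] 0.88 [ 0.5733 -0.1479  0.003 ]
   mask [361. 289.] 0.88 circle [ 0.5635 -0.1526] 0.0473
scene orange_coaster pin [310. 248.] 0.71 [0.5951 0.1011 0.003 ]
   mask [313. 251.] 0.68 circle [0.6079 0.0952] 0.0453
side blue_coaster pin [317. 311.] 0.89 [ 0.563  -0.1532  0.003 ]
   mask [316. 309.] 0.65 circle [ 0.5659 -0.1528] 0.0462
side orange_coaster pin [338. 254.] 0.64 [0.605  0.0952 0.003 ]
   mask [338. 253.] 0.69 circle [0.6099 0.097 ] 0.0466
```

View pics/w1.png

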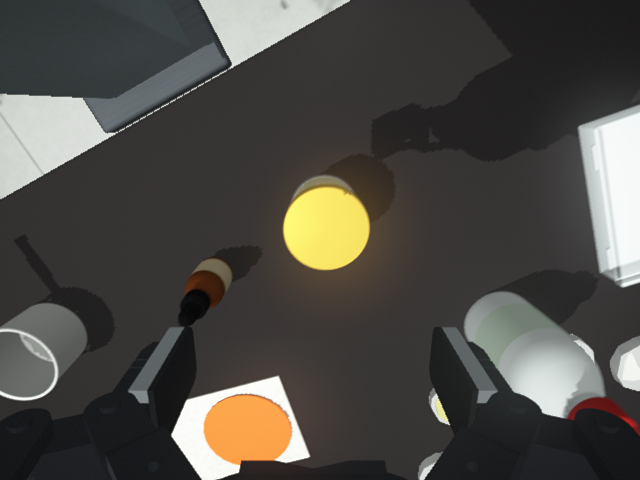

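Wrist view: gold lid centred near (327,228), dropper (205,290), cup (40,350), orange coaster (248,430), wash bottle (540,350). I'll fit the lid circle and the orange coaster from colour.

Run:
```python
from h import *
hsv=cv2.cvtColor(cv2.imread('pics/w1.png'),cv2.COLOR_BGR2HSV)
print(hsv[228,327],hsv[430,248],hsv[180,325])
for q,lo,hi,z in [('lid',(22,120,150),(32,255,255),.072),('orange',(8,150,150),(19,255,255),.006)]:
    b=blob(cv2.inRange(hsv,lo,hi)); 
    if q=='orange': b=b[b[:,1]<455]
    P=rays('wrist',b,z); c,r=circ(P); print(q,b.mean(0),c.round(4),r.round(4)); 
    if q=='lid': print(delta(c[0],c[1],.04))
print(ray('wrist',(219,268),.0),ray('wrist',(203,290),.04))
print(robot.tcp_to_tips)
```

```text
[ 27 148 251] [ 15 180 253] [ 23  72 135]
lid [326.06639004 227.78423237] [0.4248 0.286 ] 0.0313
[-0.026  0.156  3.394]
orange [246.54268293 417.62804878] [0.6065 0.1073] 0.0459
[0.43400972 0.17269388 0.        ] [0.43554598 0.16601335 0.04      ]
0.025
```

Request:
{"api": "play_rows", "payload": {"motion": [[85,[-0.01,0.08,0.8],[0,0,0]],[85,[-0.01,0.07,0.8],[0,0,0]],[85,[0,0,0],[0,0,0]],[85,[0,0,0],[0,0,0]]]}}

```text
t: 3.25
ee_pos: [0.4253, 0.2862, 0.1491]
tool_rot: [0.228, 0.974, 0.001, 0.001]
wrist_force: [0.9, -0.0, 0.4]
finger_gap: 0.0851
finger_force: 0.0
```

```bash
cat >> h.py <<'E'
def col(img,lo,hi,z,n='wrist',rows=(0,480)):
    hsv=cv2.cvtColor(img,cv2.COLOR_RGB2HSV); b=blob(cv2.inRange(hsv,lo,hi)); b=b[(b[:,1]>rows[0])&(b[:,1]<rows[1])&(b[:,0]>1)&(b[:,0]<638)]
    c,r=circ(rays(n,b,z)); print('col',b.min(0),b.max(0),c.round(4),r.round(4)); return c
LID=((22,120,150),(32,255,255),.072)
E
python3 - <<'E'
from h import *
print(get_calibration('wrist')['cx'],get_calibration('wrist')['fx'],sensors.state()['ee_pos'],sensors.state()['tool_rot'])
im=camera('wrist'); save(im,'w2.png'); c=col(im,*LID); print(delta(*c,.04))
look('wax_jar_center',.036)
E
```

```text
312.4395351428845 413.52192097594207 [0.42528213 0.28620356 0.14908407] [2.28422271e-01 9.73561615e-01 8.05051732e-04 6.32858182e-04]
col [244. 226.] [366. 339.] [0.4278 0.2809] 0.0314
[-0.071 -0.072  1.827]
```

View pics/w2.png

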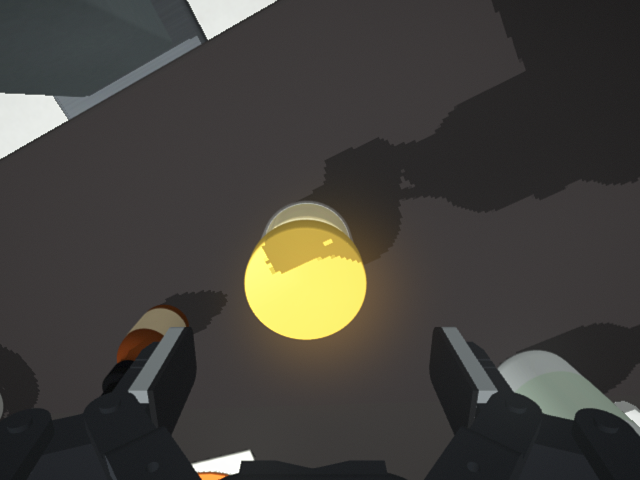

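Lid centre at about (305,283), with the shadow on it; the arm is now settled. I shift slightly, descend around the glass and grip.

Request:
{"api": "play_rows", "payload": {"motion": [[85,[-0.07,-0.085,0.3],[0,0,0]],[85,[0,0,0.6],[0,0,0]],[85,[0,0,0.6],[0,0,0]],[85,[0,0,0.3],[0,0,0]],[85,[0,0,0],[0,0,0]],[50,[0,0,0],[0,0,0]],[50,[0,0,0],[0,0,0]],[50,[0,0,0],[0,0,0]]], "newtons": 30}}

```text
t: 4.35
ee_pos: [0.4273, 0.2802, 0.0419]
tool_rot: [0.228, 0.974, 0.002, 0.001]
wrist_force: [-0.3, 0.3, 6.6]
finger_gap: 0.0614
finger_force: 21.6
```

Request:
{"api": "play_rows", "payload": {"motion": [[50,[0,0,0],[0,0,0]],[50,[0,0,-0.3],[0,0,0]],[50,[0,0,-0.6],[0,0,0]],[50,[0,0,-0.7],[0,0,0]],[50,[-0.2,-0.2,-0.5],[0,0,0]],[50,[-0.4,-0.4,0],[0,0,0]],[50,[-0.6,-0.62,0],[0,0,0]],[50,[-0.6,-0.62,0],[0,0,0]]]}}

```text
t: 5.35
ee_pos: [0.474, 0.1312, 0.167]
tool_rot: [0.228, 0.974, 0.001, 0.001]
wrist_force: [1.2, -0.4, -0.8]
finger_gap: 0.0614
finger_force: 23.4
```

Request:
{"api": "play_rows", "payload": {"motion": [[50,[-0.6,-0.62,0],[0,0,0]],[50,[-0.6,-0.62,0],[0,0,0]],[50,[-0.6,-0.62,0],[0,0,0]],[50,[-0.6,-0.62,0],[0,0,0]],[50,[-0.6,-0.62,0],[0,0,0]],[50,[-0.4,-0.42,0],[0,0,0]],[50,[0,0,0],[0,0,0]],[50,[0,0,0],[0,0,0]]]}}

```text
t: 6.35
ee_pos: [0.5622, -0.1465, 0.1661]
tool_rot: [0.228, 0.974, 0.001, -0.0]
wrist_force: [-0.2, 0.3, -1.9]
finger_gap: 0.0614
finger_force: 23.9
```

Run:
```python
from h import *
im=camera('wrist'); save(im,'w3.png'); look('blue_coaster',.003,.006)
s=sensors.state(); print(s['tool_rot'],delta(.5645,-.1527,.05))
```

```text
wrist blue_coaster pin [308. 238.] 0.92 [ 0.5659 -0.151   0.003 ]
   mask [307. 217.] 0.71 circle [ 0.5574 -0.1474] 0.0406
[ 2.27157118e-01  9.73858001e-01  4.81113093e-04 -7.80475266e-05] [-0.085 -0.089  1.931]
```

View pics/w3.png

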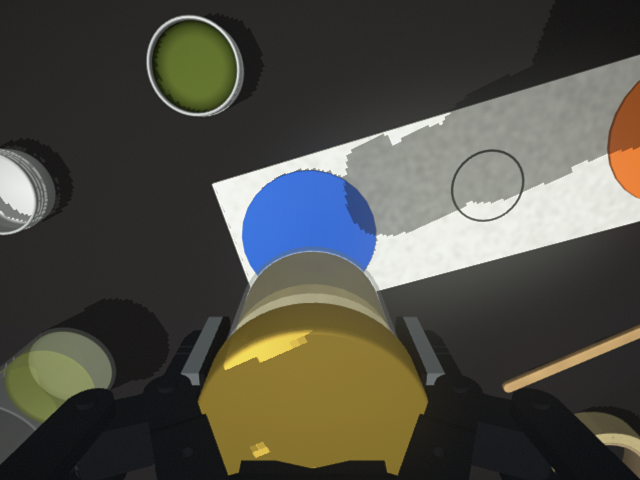

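The wrist picture shows the blue coaster near (310,237) partly behind the held jar, the printed ring at (488,186), the green tin at (196,65) and the orange coaster at the right edge. I'll fit these now.

Run:
```python
from h import *
im=cv2.imread('pics/w3.png'); hsv=cv2.cvtColor(im,cv2.COLOR_BGR2HSV)
rgb=cv2.cvtColor(im,cv2.COLOR_BGR2RGB)
col(rgb,(100,120,60),(120,255,255),.006,rows=(0,240))
col(rgb,(6,150,100),(19,255,255),.006,rows=(75,205))
g=cv2.cvtColor(im,cv2.COLOR_BGR2GRAY)
# ring: dark pixels within window
roi=g[140:232,442:534]; bh=cv2.morphologyEx(roi,cv2.MORPH_BLACKHAT,np.ones((7,7)))
ys,xs=np.where(bh>50); d=np.hypot(xs-46,ys-46); k=(d>28)&(d<43)
c,r=circ(rays('wrist',np.c_[xs[k]+442,ys[k]+140],.003)); print('ring',k.sum(),c.round(4),r.round(4))
# green balm
col(rgb,(35,80,40),(50,255,180),.024,rows=(10,120))
# held lid
m=cv2.inRange(hsv,(18,120,60),(32,255,255)); b=blob(m); b=b[(b[:,1]<400)&(b[:,1]>300)]
c,r=circ(rays('wrist',b,.1661-.0419+.072)); print('lid',c.round(4),r.round(4),sensors.state()['ee_pos'])
```

```text
col [242. 170.] [375. 239.] [ 0.5644 -0.1502] 0.0464
col [608.  83.] [637. 196.] [0.6076 0.099 ] 0.0469
ring 501 [ 0.5866 -0.0254] 0.024
col [155.  21.] [235. 111.] [ 0.4388 -0.1605] 0.0233Traceback (most recent call last):
  File "<stdin>", line 15, in <module>
  File "h.py", line 13, in rays
    def rays(name,P,z): return np.array([ray(name,p,z)[:2] for p in P])
                                         ~~~^^^^^^^^^^
  File "h.py", line 11, in ray
    c,M=T(name); d=M[:3,:3]@np.array([(xy[0]-c['cx'])/c['fx'],(xy[1]-c['cy'])/c['fy'],1]); o=M[:3,3]
        ~^^^^^^
  File "h.py", line 8, in T
    s=sensors.state(); M=np.eye(4); M[:3,:3]=R.from_quat(s['tool_rot']).as_matrix(); M[:3,3]=s['ee_pos']
ValueError: time passes only in moves, steps and waits
```

```bash
cat >> h.py <<'E'
def rays(name,P,z):
    c,M=T(name); P=np.asarray(P,float); d=np.c_[(P-[c['cx'],c['cy']])/[c['fx'],c['fy']],np.ones(len(P))]@M[:3,:3].T; o=M[:3,3]
    return (o+d*((z-o[2])/d[:,2])[:,None])[:,:2]
E
python3 - <<'E'
from h import *
im=cv2.imread('pics/w3.png'); hsv=cv2.cvtColor(im,cv2.COLOR_BGR2HSV)
m=cv2.inRange(hsv,(18,120,60),(32,255,255)); b=blob(m); b=b[(b[:,1]<400)&(b[:,1]>300)]
c,r=circ(rays('wrist',b,.1661-.0419+.072)); print('lid',b.min(0),b.max(0),c.round(4),r.round(4),sensors.state()['ee_pos'])
print(delta(.5648,-.1506,.0482))
E
```

```text
lid [198. 303.] [427. 399.] [ 0.5527 -0.1413] 0.0278 [ 0.56229917 -0.14579625  0.16589287]
[-0.074 -0.055  1.961]
```

Run:
```python
from h import *
s=sensors.state(); ir=R.from_quat(s['tool_rot']).inv()
for n in ['side','scene']:
    im=camera(n); save(im,n+'4.png')
    for r in nets.pinpoint(n,'wax_jar_center')[:1]:
        p=ray(n,r['xy'],s['ee_pos'][2]-.006); print(n,np.round(r['xy'],1),r['confidence'],p.round(4),'tool mm',(ir.apply(p-s['ee_pos'])*1e3).round(1))
    hsv=cv2.cvtColor(im,cv2.COLOR_RGB2HSV); m=cv2.inRange(hsv,(18,110,60),(33,255,255))
    c,M=T(n); q=np.linalg.inv(M)@np.r_[s['ee_pos']+[0,0,.03],1]; u=np.array([c['fx']*q[0]/q[2]+c['cx'],c['fy']*q[1]/q[2]+c['cy']]); print('lid centre expected px',u)
    k=np.zeros_like(m); a,b=int(u[0]),int(u[1]); k[b-25:b+25,a-25:a+25]=1; ys,xs=np.where(m*k); print(len(xs),xs.min(),xs.max(),ys.min(),ys.max())
    cv2.imwrite(f'pics/c{n}.png',cv2.resize(cv2.cvtColor(im,cv2.COLOR_RGB2BGR)[b-40:b+40,a-40:a+40],None,fx=6,fy=6))
A=[cv2.imread(f'pics/c{n}.png') for n in ('side','scene')]; cv2.imwrite('pics/c4.png',cv2.resize(np.hstack(A),(800,400)))
```

```text
side [314.7 259.2] 0.75 [ 0.5559 -0.1433  0.1599] tool mm [ 6.9 -0.6  6. ]
lid centre expected px [317.38085747 247.66979741]
238 310 339 242 261
scene [358.1 225.1] 0.82 [ 0.5575 -0.1475  0.1599] tool mm [ 3.5 -3.6  6. ]
lid centre expected px [360.33287445 208.3076885 ]
217 346 375 203 219
```

View pics/c4.png

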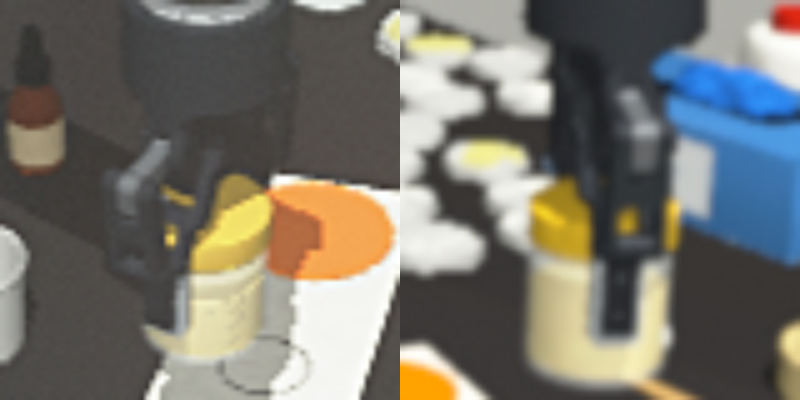

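The jar hangs upright and sits within about 1–2 mm of the grip axis: lid centre near (317,248) in the side view and (361,208) in the scene view, as expected. Now I set it down.

Request:
{"api": "play_rows", "payload": {"motion": [[50,[-0.085,-0.055,0.3],[0,0,0]],[50,[0,0,0.6],[0,0,0]],[50,[0,0,0.6],[0,0,0]],[50,[0,0,0.3],[0,0,0]],[50,[0,0,0.1],[0,0,0]],[50,[0,0,0.04],[0,0,0]],[50,[0,0,0],[0,0,0]],[50,[0,0,0],[0,0,0]]]}}

```text
t: 7.7
ee_pos: [0.5661, -0.1529, 0.0502]
tool_rot: [0.228, 0.974, 0.0, 0.001]
wrist_force: [-0.7, -0.3, -2.2]
finger_gap: 0.0616
finger_force: 23.9
```

Request:
{"api": "play_rows", "payload": {"motion": [[50,[0.02,0.025,0.02],[0,0,0]],[50,[0,0,0.02],[0,0,0]],[50,[0,0,0],[0,0,0]]]}}

```text
t: 8.07
ee_pos: [0.5659, -0.151, 0.0479]
tool_rot: [0.228, 0.974, 0.0, 0.001]
wrist_force: [-0.4, 0.2, 5.3]
finger_gap: 0.0612
finger_force: 23.5
```

Contact reached. I release, rise and look from above.

Request:
{"api": "play_rows", "payload": {"motion": [[65,[0,0,0],[0,0,0]],[85,[0,0,0],[0,0,0]],[85,[0,0,0],[0,0,0]],[85,[0,0,-0.6],[0,0,0]],[85,[0.2,0,-1],[0,0,0]],[85,[0.6,0,-0.75],[0,0,0]],[85,[0.5,0,-0.5],[0,0,0]],[85,[0,0,0],[0,0,0]]]}}

```text
t: 9.07
ee_pos: [0.495, -0.1156, 0.2202]
tool_rot: [0.228, 0.974, 0.001, 0.002]
wrist_force: [0.6, 0.5, -0.4]
finger_gap: 0.0849
finger_force: 0.0
```

Request:
{"api": "play_rows", "payload": {"motion": [[85,[0,0,0],[0,0,0]],[85,[0,0,0],[0,0,0]]]}}

```text
t: 9.32
ee_pos: [0.4953, -0.1165, 0.2167]
tool_rot: [0.229, 0.974, -0.0, -0.001]
wrist_force: [0.1, -0.2, -1.0]
finger_gap: 0.0849
finger_force: 0.0
```

Run:
```python
from h import *
im=camera('wrist'); save(im,'w5.png')
col(im,(100,100,50),(120,255,255),.006)
col(im,(18,120,60),(32,255,255),.078)
hsv=cv2.cvtColor(im,cv2.COLOR_RGB2HSV)
look('full_tin_center',.012,.024)
print(sensors.state()['ee_pos'])
```

```text
col [259. 250.] [366. 329.] [ 0.5631 -0.1508] 0.0406
col [269. 299.] [357. 384.] [ 0.5632 -0.1507] 0.0326
wrist full_tin_center pin [225. 177.] 0.66 [ 0.4364 -0.164   0.012 ]
   mask [227. 179.] 0.57 circle [ 0.4375 -0.1611] 0.0272
[ 0.49526987 -0.11647519  0.21687867]
```

View pics/w5.png

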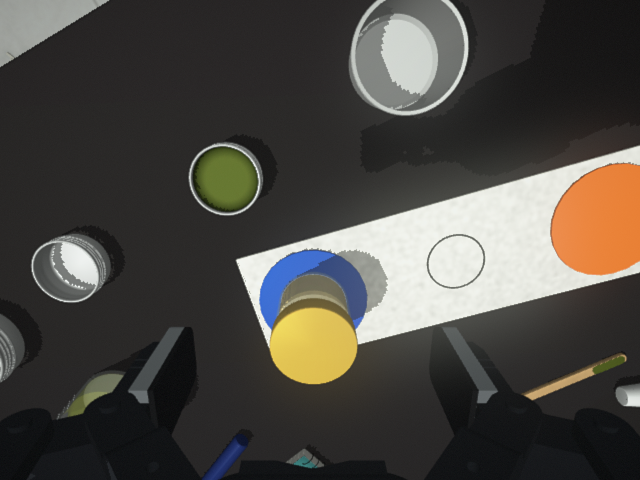

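The jar stands upright, lid at (313,344) over the blue coaster (313,297). Also visible: green tin (226,179), small empty tin (70,268), ring (456,261), orange coaster (600,220).

Run:
```python
from h import *
im=cv2.cvtColor(cv2.imread('pics/w5.png'),cv2.COLOR_BGR2RGB)
col(im,(100,100,50),(120,255,255),.006,rows=(0,298))
col(im,(6,150,100),(18,255,255),.006)
g=cv2.cvtColor(im,cv2.COLOR_RGB2GRAY); roi=g[221:301,416:496]; bh=cv2.morphologyEx(roi,cv2.MORPH_BLACKHAT,np.ones((7,7)))
ys,xs=np.where(bh>40); d=np.hypot(xs-40,ys-40); k=(d>22)&(d<34)
c,r=circ(rays('wrist',np.c_[xs[k]+416,ys[k]+221],.003)); print('ring',k.sum(),c.round(4),r.round(4))
col(im,(35,80,40),(50,255,180),.024)
c=np.array([.4380,-.1608]); print(delta(*c,.15))
```

```text
col [260. 250.] [366. 297.] [ 0.5543 -0.1463] 0.0343
col [551. 164.] [637. 274.] [0.6081 0.0981] 0.0465
ring 386 [ 0.587  -0.0264] 0.0241
col [195. 147.] [257. 210.] [ 0.4378 -0.1612] 0.0233
[ 0.524 -1.085  1.116]
```

Request:
{"api": "play_rows", "payload": {"motion": [[85,[0.26,-0.54,0.55],[0,0,0]],[85,[0.26,-0.54,0.55],[0,0,0]],[85,[0,0,0.4],[0,0,0]],[85,[0,0,0],[0,0,0]],[85,[0,0,0],[0,0,0]]], "newtons": 20}}

```text
t: 10.1
ee_pos: [0.4395, -0.1604, 0.1284]
tool_rot: [0.228, 0.974, -0.0, 0.001]
wrist_force: [0.6, 0.6, 0.1]
finger_gap: 0.0851
finger_force: 0.0
```

Run:
```python
from h import *
im=camera('wrist'); save(im,'w6.png')
c=col(im,(35,80,40),(50,255,180),.024); print(delta(*c,.028),sensors.state()['ee_pos'])
```

```text
col [268. 217.] [351. 294.] [ 0.4377 -0.1617] 0.0237
[ 0.024 -0.035  1.678] [ 0.43968338 -0.160388    0.12868911]
```

Request:
{"api": "play_rows", "payload": {"motion": [[85,[0.025,-0.03,0.5],[0,0,0]],[85,[0,0,0.6],[0,0,0]],[85,[0,0,0.4],[0,0,0]],[85,[0,0,0.15],[0,0,0]],[85,[0,0,0],[0,0,0]],[48,[0,0,0],[0,0,0]],[48,[0,0,0],[0,0,0]],[48,[0,0,0],[0,0,0]]], "newtons": 25}}

```text
t: 11.15
ee_pos: [0.437, -0.1616, 0.0301]
tool_rot: [0.228, 0.974, 0.0, 0.001]
wrist_force: [-1.1, -0.6, 6.6]
finger_gap: 0.0525
finger_force: 25.1
```

Request:
{"api": "play_rows", "payload": {"motion": [[48,[0,0,-0.3],[0,0,0]],[48,[0,0,-0.6],[0,0,0]],[48,[0,0,-0.7],[0,0,0]],[48,[0,0,-0.55],[0,0,0]],[48,[0,0,0],[0,0,0]]]}}

```text
t: 11.78
ee_pos: [0.438, -0.1618, 0.1606]
tool_rot: [0.228, 0.974, 0.0, 0.003]
wrist_force: [0.4, -0.1, -0.7]
finger_gap: 0.0523
finger_force: 26.8
```

Request:
{"api": "play_rows", "payload": {"motion": [[48,[-0.3,0.18,0],[0,0,0]],[48,[-0.45,0.28,0],[0,0,0]],[48,[-0.45,0.28,0],[0,0,0]],[48,[-0.4,0.24,0],[0,0,0]],[48,[-0.2,0.12,0],[0,0,0]],[48,[0,0,0],[0,0,0]],[48,[0,0,0],[0,0,0]]]}}

```text
t: 12.65
ee_pos: [0.561, -0.1505, 0.1574]
tool_rot: [0.229, 0.973, -0.0, -0.001]
wrist_force: [0.6, -0.5, -1.3]
finger_gap: 0.0525
finger_force: 26.8
```

Run:
```python
from h import *
im=camera('wrist'); save(im,'w7.png'); s=sensors.state()
z=s['ee_pos'][2]-.0301+.024
c=col(im,(35,80,30),(50,255,180),z); print(s['ee_pos'],z,delta(.5632,-.1507,.1081), 'tin->jar',R.from_quat(s['tool_rot']).inv().apply([.5632-c[0],-.1507-c[1],0])/.06)
```

```text
col [243. 295.] [382. 411.] [ 0.5607 -0.1505] 0.0234
[ 0.56106771 -0.150582    0.15763831] 0.15153831148726793 [-0.034  0.014  0.826] tin->jar [-3.84623988e-02  1.62327593e-02 -5.72249269e-05]
```

View pics/w7.png

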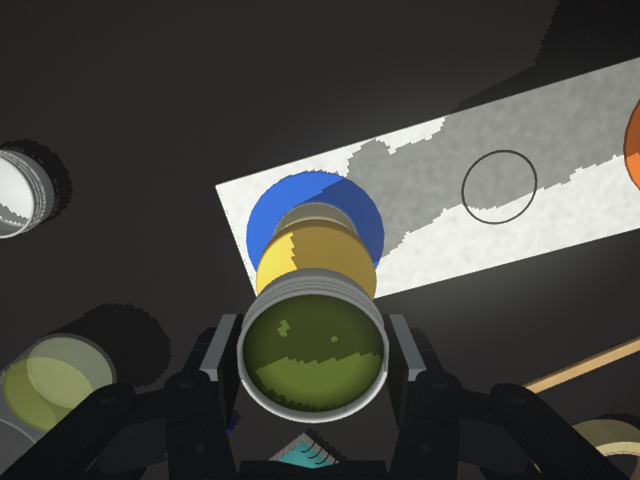

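The tin is held level and centred at (313,345), above the gold lid at about (316,275). I lower it onto the lid.

Request:
{"api": "play_rows", "payload": {"motion": [[48,[-0.036,0.015,0.2],[0,0,0]],[48,[0,0,0.3],[0,0,0]],[48,[0,0,0.2],[0,0,0]],[48,[0,0,0.07],[0,0,0]],[48,[0,0,0.03],[0,0,0]],[48,[0,0,0],[0,0,0]],[48,[0,0,0],[0,0,0]]]}}

```text
t: 13.58
ee_pos: [0.5651, -0.1505, 0.1103]
tool_rot: [0.228, 0.974, 0.0, 0.0]
wrist_force: [-0.4, -0.6, -0.6]
finger_gap: 0.0526
finger_force: 26.8
```

Request:
{"api": "play_rows", "payload": {"motion": [[48,[0.025,-0.012,0.015],[0,0,0]],[48,[0,0,0.02],[0,0,0]],[48,[0,0,0],[0,0,0]],[48,[0,0,0],[0,0,0]]]}}

```text
t: 14.08
ee_pos: [0.5631, -0.1505, 0.1087]
tool_rot: [0.228, 0.974, 0.0, 0.0]
wrist_force: [-1.8, -0.3, 5.7]
finger_gap: 0.0521
finger_force: 27.3
```

Request:
{"api": "play_rows", "payload": {"motion": [[56,[0,0,0],[0,0,0]],[66,[0,0,0],[0,0,0]],[85,[0,0,0],[0,0,0]],[85,[0,0,0],[0,0,0]],[85,[0,0,-0.4],[0,0,0]],[85,[0,0,-0.8],[0,0,0]],[85,[0.7,0,-0.5],[0,0,0]],[85,[0.7,0,0],[0,0,0]]]}}

```text
t: 15.08
ee_pos: [0.4887, -0.1131, 0.2121]
tool_rot: [0.229, 0.974, 0.0, 0.003]
wrist_force: [-0.1, -0.2, -0.1]
finger_gap: 0.0852
finger_force: 0.0
```

Request:
{"api": "play_rows", "payload": {"motion": [[85,[0.3,-0.8,0],[0,0,0]],[85,[0,-0.6,0],[0,0,0]],[85,[0,0,0],[0,0,0]],[85,[0,0,0],[0,0,0]]]}}

```text
t: 15.58
ee_pos: [0.4348, -0.1798, 0.2098]
tool_rot: [0.228, 0.974, 0.0, 0.0]
wrist_force: [-0.6, -0.1, -0.1]
finger_gap: 0.0851
finger_force: 0.0
```

Run:
```python
from h import *
im=camera('wrist'); save(im,'w8.png'); 
col(im,(35,80,30),(50,255,180),.102)
look('empty_tin_center',.012,.024,k=3)
print(sensors.state()['ee_pos'])
```

```text
col [402. 375.] [450. 430.] [ 0.5625 -0.1578] 0.0182
wrist empty_tin_center pin [174. 294.] 0.92 [ 0.4424 -0.3121  0.012 ]
wrist empty_tin_center pin [ 70. 377.] 0.78 [ 0.4698 -0.4405  0.012 ]
wrist empty_tin_center pin [434. 392.] 0.22 [ 0.6309 -0.1524  0.012 ]
   mask [ 20. 273.] 0.91 circle [ 0.3717 -0.4104] 0.0317
   mask [170. 298.] 0.9 circle [ 0.4418 -0.3101] 0.029
   mask [ 66. 377.] 0.88 circle [ 0.465  -0.4341] 0.0415
[ 0.43502315 -0.1792693   0.2096321 ]
```

View pics/w8.png

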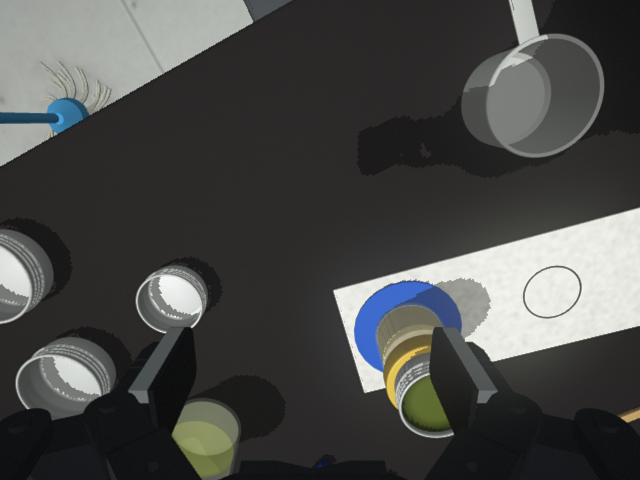

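The green tin stands on the jar at (425,405). The small empty tin is at (172,298), a larger one is behind it at (65,377), and the beaker is at (205,435). I move over the small tin.

Request:
{"api": "play_rows", "payload": {"motion": [[85,[-0.36,-0.63,0.1],[0,0,0]],[85,[-0.36,-0.63,0.2],[0,0,0]],[85,[-0.35,-0.62,0.5],[0,0,0]],[85,[0,0,0.5],[0,0,0]],[85,[0,0,0],[0,0,0]],[85,[0,0,0],[0,0,0]]], "newtons": 20}}

```text
t: 16.48
ee_pos: [0.4427, -0.3092, 0.1324]
tool_rot: [0.227, 0.974, 0.0, 0.0]
wrist_force: [-0.1, -0.8, -0.3]
finger_gap: 0.085
finger_force: 0.0
```

Run:
```python
from h import *
im=camera('wrist'); save(im,'w9.png'); look('empty_tin_center',.012,.024,k=2)
for r in nets.regions_of('wrist','empty_tin_center')[:2]:
    b=blob(r['mask']); b=b[b[:,1]>r['xy'][1]]; print('near-rim arc',*circ(rays('wrist',b,.024)))
print(sensors.state()['ee_pos'],delta(.442,-.31,.03))
```

```text
wrist empty_tin_center pin [306. 258.] 0.69 [ 0.4461 -0.316   0.012 ]
wrist empty_tin_center pin [ 70. 220.] 0.67 [ 0.3619 -0.4312  0.012 ]
   mask [306. 258.] 0.86 circle [ 0.4435 -0.3147] 0.0277
   mask [138. 350.] 0.67 circle [ 0.4665 -0.4361] 0.0363
near-rim arc [ 0.44485443 -0.31564142] 0.02666896731463677
near-rim arc [ 0.47256439 -0.44161129] 0.034194519728957054
[ 0.44257521 -0.30964894  0.13296799] [ 0.01  -0.01   1.716]
```

View pics/w9.png

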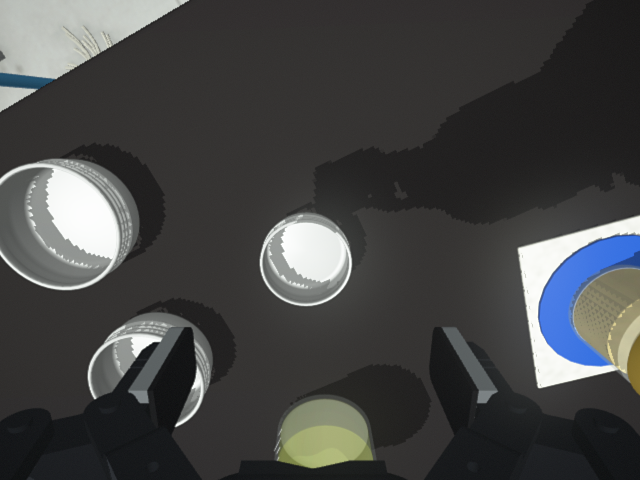

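The small tin is at (306,260), the large tins at (68,225) and (150,365), and the beaker at (323,435) is clear of the gripper. I descend and grip.

Request:
{"api": "play_rows", "payload": {"motion": [[85,[-0.06,-0.07,0.5],[0,0,0]],[85,[0,0,0.6],[0,0,0]],[85,[0,0,0.45],[0,0,0]],[85,[0,0,0.16],[0,0,0]],[85,[0,0,0],[0,0,0]],[48,[0,0,0],[0,0,0]],[48,[0,0,0],[0,0,0]],[48,[0,0,0],[0,0,0]]], "newtons": 20}}

```text
t: 17.68
ee_pos: [0.4437, -0.3157, 0.0305]
tool_rot: [0.228, 0.974, -0.0, 0.001]
wrist_force: [-1.1, -0.1, 4.5]
finger_gap: 0.0509
finger_force: 20.2
```

Request:
{"api": "play_rows", "payload": {"motion": [[48,[0,0,-0.4],[0,0,0]],[48,[0,0,-0.7],[0,0,0]],[48,[0,0,-0.8],[0,0,0]],[48,[0,0.2,-0.6],[0,0,0]],[48,[0.05,0.5,0],[0,0,0]],[48,[0.06,0.7,0],[0,0,0]],[48,[0.06,0.8,0],[0,0,0]],[48,[0.06,0.8,0],[0,0,0]]]}}

```text
t: 18.68
ee_pos: [0.5112, -0.1465, 0.18]
tool_rot: [0.229, 0.974, 0.0, 0.001]
wrist_force: [1.1, 0.8, -1.3]
finger_gap: 0.051
finger_force: 21.3
```

Request:
{"api": "play_rows", "payload": {"motion": [[48,[0.06,0.8,0],[0,0,0]],[48,[0.06,0.8,0],[0,0,0]],[48,[0.06,0.8,0],[0,0,0]],[48,[0.06,0.8,0],[0,0,0]],[48,[0.08,0.7,0.3],[0,0,0]],[48,[0.06,0.5,0.5],[0,0,0]],[48,[0,0,0.5],[0,0,0]],[48,[0,0,0],[0,0,0]]]}}

```text
t: 19.68
ee_pos: [0.606, 0.0988, 0.0994]
tool_rot: [0.228, 0.974, -0.001, -0.002]
wrist_force: [0.1, -0.2, 0.3]
finger_gap: 0.0512
finger_force: 21.3
```

Run:
```python
from h import *
im=camera('wrist'); save(im,'w10.png'); s=sensors.state(); print(s['ee_pos'],delta(.6083,.0988,.0365))
z=s['ee_pos'][2]-.0305+.024
for r in nets.regions_of('wrist','empty_tin_center')[:1]:
    b=blob(r['mask']); b=b[b[:,1]>r['xy'][1]]; print(r['xy'],*circ(rays('wrist',b,z)))
col(im,(6,150,100),(18,255,255),.006,rows=(0,240))
```

```text
[0.60729759 0.09834004 0.1011026 ] [-0.012  0.016  1.077]
[312.1, 346.2] [0.61068458 0.09632551] 0.025653797439912942
col [236. 187.] [396. 239.] [0.6127 0.0977] 0.0472
```

View pics/w10.png

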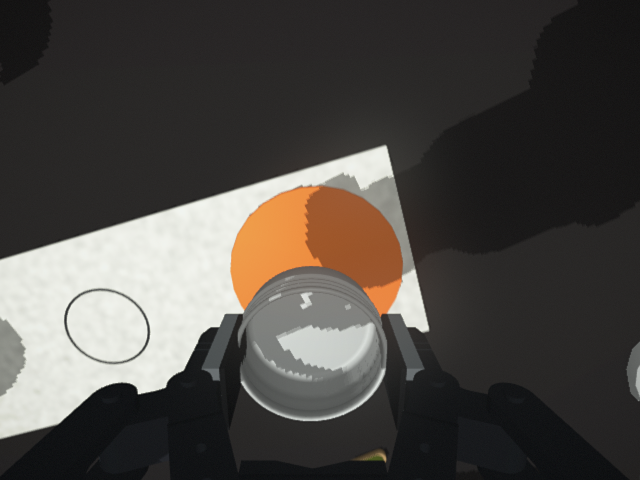

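The empty tin is held level at (312,345), above the orange coaster (316,262). I lower it.

Request:
{"api": "play_rows", "payload": {"motion": [[48,[-0.015,0.02,0.3],[0,0,0]],[48,[0,0,0.4],[0,0,0]],[48,[0,0,0.22],[0,0,0]],[48,[0,0,0.08],[0,0,0]],[48,[0,0,0.03],[0,0,0]],[48,[0,0,0],[0,0,0]],[48,[0,0,0],[0,0,0]]]}}

```text
t: 20.65
ee_pos: [0.6095, 0.0995, 0.04]
tool_rot: [0.228, 0.974, 0.0, 0.001]
wrist_force: [-0.5, -0.3, 0.7]
finger_gap: 0.0507
finger_force: 21.3
```

Request:
{"api": "play_rows", "payload": {"motion": [[48,[0.015,-0.01,0.03],[0,0,0]],[48,[0,0,0.025],[0,0,0]],[48,[0,0,0],[0,0,0]],[48,[0,0,0],[0,0,0]]]}}

```text
t: 21.15
ee_pos: [0.6079, 0.0994, 0.0366]
tool_rot: [0.228, 0.974, 0.0, -0.0]
wrist_force: [-1.8, -1.1, 4.4]
finger_gap: 0.0512
finger_force: 21.9
```

Request:
{"api": "play_rows", "payload": {"motion": [[58,[0,0,0],[0,0,0]],[85,[0,0,0],[0,0,0]],[85,[0,0,0],[0,0,0]],[85,[0,0,-0.5],[0,0,0]],[85,[0,0,-0.9],[0,0,0]],[85,[0,0,-0.9],[0,0,0]],[85,[0.4,-0.1,-0.8],[0,0,0]],[85,[0.6,-0.1,0],[0,0,0]]]}}

```text
t: 22.15
ee_pos: [0.5514, 0.1152, 0.2264]
tool_rot: [0.229, 0.973, 0.002, 0.004]
wrist_force: [-0.7, 0.7, -0.5]
finger_gap: 0.0849
finger_force: 0.0
```

Request:
{"api": "play_rows", "payload": {"motion": [[85,[0.8,-0.1,0],[0,0,0]],[85,[0.7,-0.1,0],[0,0,0]],[85,[0.3,0,0],[0,0,0]],[85,[0,0,0],[0,0,0]],[85,[0,0,0],[0,0,0]]]}}

```text
t: 22.78
ee_pos: [0.4484, 0.1521, 0.2223]
tool_rot: [0.229, 0.973, 0.0, 0.001]
wrist_force: [-0.1, -0.6, 0.0]
finger_gap: 0.0849
finger_force: 0.0
```

Run:
```python
from h import *
im=camera('wrist'); save(im,'w11.png'); s=sensors.state(); print(s['ee_pos'])
look('dropper_bottle_center',.049)
for r in nets.regions_of('wrist','empty_tin_center')[:2]:
    b=blob(r['mask']); b=b[b[:,1]>r['xy'][1]]; print(r['xy'],*circ(rays('wrist',b,.03)))
col(im,(6,150,100),(18,255,255),.006)
```

```text
[0.44837978 0.15195031 0.22220963]
[337.3, 390.0] [0.60706941 0.09782237] 0.026486061056946404
col [289. 339.] [386. 418.] [0.6072 0.0989] 0.0412
```

View pics/w11.png

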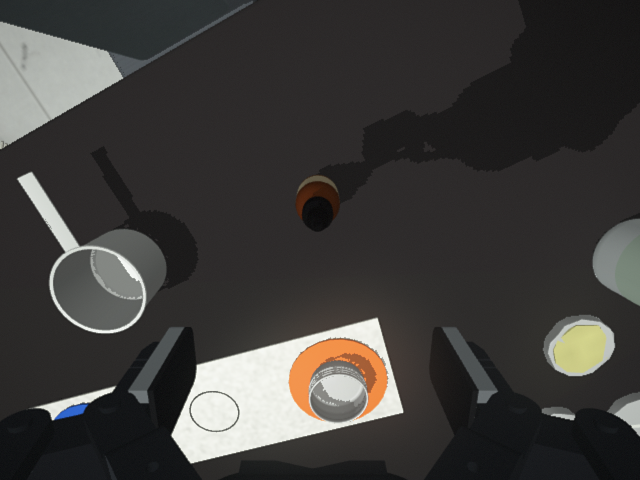

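The empty tin stands on the orange coaster at (338,390). The dropper's black top is at (317,214) and its base at about (318,195). I work out the dropper's axis.

Run:
```python
from h import *
for p,z in [((317,217),.095),((317.5,197),.05)]:
    c=ray('wrist',p,z); print(c.round(4),delta(c[0],c[1],.056))
im=cv2.cvtColor(cv2.imread('pics/w11.png'),cv2.COLOR_BGR2HSV)
m=cv2.inRange(im,(3,120,60),(20,255,255)); m[300:]=0; b=blob(m); print(b.min(0),b.max(0))
# shoulder widest amber outline at z .057, r .017
P=rays('wrist',b,.057); print(P.min(0),P.max(0),circ(P))
```

```text
[0.4321 0.1625 0.095 ] [0.317 0.04  2.767]
[0.4297 0.1646 0.05  ] [0.368 0.053 2.767]
[296. 186.] [319. 218.]
[0.41860645 0.14754328] [0.43662851 0.16946248] (array([0.42907317, 0.15871079]), np.float64(0.009634836839371306))
```

Request:
{"api": "play_rows", "payload": {"motion": [[85,[0.17,0.02,0.4],[0,0,0]],[85,[0.17,0.025,0.5],[0,0,0]],[70,[0,0,0],[0,0,0]],[70,[0,0,0],[0,0,0]],[70,[0,0,0],[0,0,0]]], "newtons": 25}}

```text
t: 23.55
ee_pos: [0.4311, 0.164, 0.1692]
tool_rot: [0.229, 0.973, 0.001, 0.001]
wrist_force: [-0.4, -0.1, -0.3]
finger_gap: 0.0701
finger_force: 0.0
```

Run:
```python
from h import *
im=camera('wrist'); save(im,'w12.png'); s=sensors.state(); print(s['ee_pos'])
look('dropper_bottle_center',.049)
for r in nets.regions_of('wrist','dropper_bottle_center')[:1]: b=blob(r['mask']); print(b.min(0),b.max(0))
hsv=cv2.cvtColor(im,cv2.COLOR_RGB2HSV)
cv2.imwrite('pics/w12c.png',cv2.resize(cv2.cvtColor(im,cv2.COLOR_RGB2BGR)[140:360,200:420],(600,600)))
```

```text
[0.43087015 0.16404044 0.16916198]
wrist dropper_bottle_center pin [315. 257.] 0.88 [0.4354 0.1631 0.049 ]
[288. 216.] [339. 299.]
```

View pics/w12c.png

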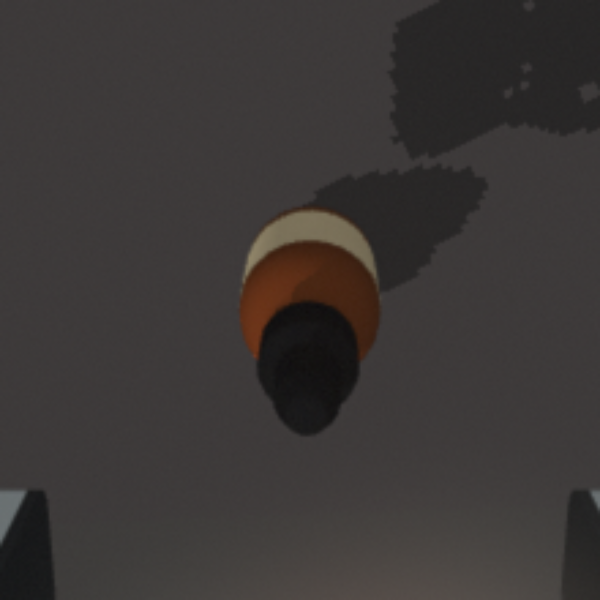

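Run:
```python
from h import *
for p,z in [((314,254.4),.057),((312.3,289),.095),((314,257),.049)]:
    c=ray('wrist',p,z); print(c.round(4),delta(c[0],c[1],.056))
```

```text
[0.4306 0.1647 0.057 ] [0.004 0.009 1.88 ]
[0.4347 0.1616 0.095 ] [-0.08  -0.008  1.88 ]
[0.4347 0.1627 0.049 ] [-0.072  0.01   1.88 ]
```

The dropper stands upright, centred within 2–3 mm of the gripper axis. I descend and grip.

Request:
{"api": "play_rows", "payload": {"motion": [[70,[-0.045,0.005,0.4],[0,0,0]],[70,[0,0,0.7],[0,0,0]],[70,[0,0,0.5],[0,0,0]],[70,[0,0,0.24],[0,0,0]],[70,[0,0,0],[0,0,0]],[25,[0,0,0],[0,0,0]],[25,[0,0,0],[0,0,0]],[25,[0,0,0],[0,0,0]]], "newtons": 25}}

```text
t: 24.7
ee_pos: [0.433, 0.1634, 0.0588]
tool_rot: [0.228, 0.974, 0.001, 0.001]
wrist_force: [-0.3, -1.0, 5.4]
finger_gap: 0.0305
finger_force: 24.3
```

Request:
{"api": "play_rows", "payload": {"motion": [[25,[0,0,-0.4],[0,0,0]],[25,[0,0,-0.6],[0,0,0]],[25,[-0.3,-0.15,-0.4],[0,0,0]],[25,[-0.6,-0.27,0],[0,0,0]],[25,[-0.7,-0.32,0],[0,0,0]],[25,[-0.7,-0.32,0],[0,0,0]],[25,[-0.7,-0.32,0],[0,0,0]],[25,[-0.5,-0.22,0],[0,0,0]]]}}

```text
t: 25.7
ee_pos: [0.5788, -0.0184, 0.1423]
tool_rot: [0.229, 0.973, -0.0, 0.001]
wrist_force: [-0.2, 0.8, 0.1]
finger_gap: 0.0301
finger_force: 25.1
```

Request:
{"api": "play_rows", "payload": {"motion": [[25,[-0.2,-0.09,0],[0,0,0]],[25,[0,0,0.3],[0,0,0]],[25,[0,0,0],[0,0,0]],[25,[0,0,0],[0,0,0]],[25,[0,0,0],[0,0,0]]]}}

```text
t: 26.32
ee_pos: [0.586, -0.0256, 0.124]
tool_rot: [0.228, 0.974, 0.0, 0.0]
wrist_force: [-0.3, 0.8, -0.6]
finger_gap: 0.0303
finger_force: 25.1
```

Run:
```python
from h import *
im=camera('wrist'); save(im,'w13.png'); s=sensors.state(); print(s['ee_pos'],delta(.5868,-.0259,.0618))
```

```text
[ 0.58608695 -0.02582713  0.12401995] [-0.011  0.004  1.037]
```

View pics/w13.png

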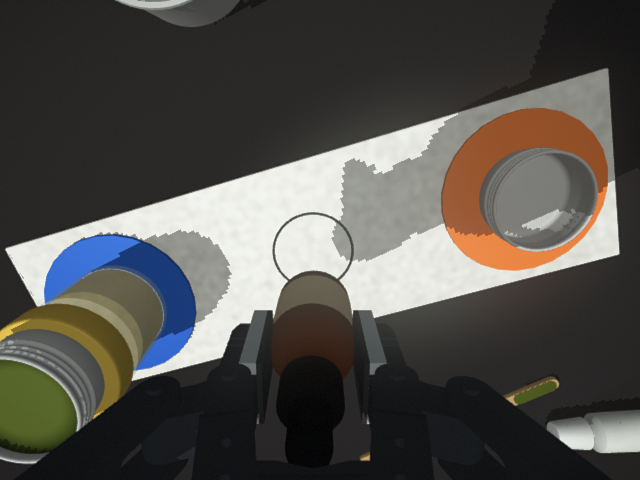

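Bottle held upright at (312,370), the ring at (313,250), both neighbours standing clear. I lower it into the ring.

Request:
{"api": "play_rows", "payload": {"motion": [[25,[0,0,0.3],[0,0,0]],[25,[0,0,0.4],[0,0,0]],[25,[0,0,0.2],[0,0,0]],[25,[0,0,0.08],[0,0,0]],[25,[0,0,0.03],[0,0,0]],[25,[0,0,0],[0,0,0]],[25,[0,0,0],[0,0,0]]]}}

```text
t: 27.25
ee_pos: [0.5865, -0.0265, 0.0636]
tool_rot: [0.228, 0.974, 0.0, 0.001]
wrist_force: [-0.7, -0.2, -1.0]
finger_gap: 0.0303
finger_force: 25.1
```

Request:
{"api": "play_rows", "payload": {"motion": [[25,[0.01,0,0.02],[0,0,0]],[25,[0,0,0.02],[0,0,0]],[25,[0,0,0],[0,0,0]],[25,[0,0,0],[0,0,0]]]}}

```text
t: 27.75
ee_pos: [0.5859, -0.0262, 0.0619]
tool_rot: [0.228, 0.974, 0.0, 0.0]
wrist_force: [-1.3, 0.9, 7.3]
finger_gap: 0.03
finger_force: 25.8
```

Request:
{"api": "play_rows", "payload": {"motion": [[38,[0,0,0],[0,0,0]],[60,[0,0,0],[0,0,0]],[60,[0,0,0],[0,0,0]],[60,[0,0,-0.4],[0,0,0]],[60,[0,0,-0.9],[0,0,0]],[60,[0,0,-0.9],[0,0,0]],[60,[0.6,0,-0.7],[0,0,0]],[60,[0.8,0,0],[0,0,0]]]}}

```text
t: 28.75
ee_pos: [0.5122, 0.0111, 0.2381]
tool_rot: [0.229, 0.973, 0.001, 0.004]
wrist_force: [-0.4, 0.7, -0.8]
finger_gap: 0.0598
finger_force: 0.0
```

Request:
{"api": "play_rows", "payload": {"motion": [[60,[0.6,0,0],[0,0,0]],[60,[0,0,0],[0,0,0]],[60,[0,0,0],[0,0,0]],[60,[0,0,0],[0,0,0]]]}}

```text
t: 29.25
ee_pos: [0.4789, 0.0266, 0.2346]
tool_rot: [0.229, 0.973, -0.0, 0.0]
wrist_force: [-0.1, -1.1, -0.4]
finger_gap: 0.0601
finger_force: 0.0
```

Run:
```python
from h import *
a=camera('wrist'); b=camera('side')[180:420,180:440]
col(a,(35,80,30),(50,255,180),.102)
col(a,(18,120,60),(32,255,255),.078)
look('dropper_bottle_center',.052)
save(np.hstack([cv2.resize(a,(400,300)),cv2.resize(b,(325,300))]),'f.png')
```

```text
col [  2. 447.] [ 13. 464.] [ 0.5267 -0.2606] 0.0061
col [133. 375.] [162. 395.] [ 0.5358 -0.1451] 0.0105
wrist dropper_bottle_center pin [312. 361.] 0.55 [ 0.5858 -0.0275  0.052 ]
```

View pics/f.png

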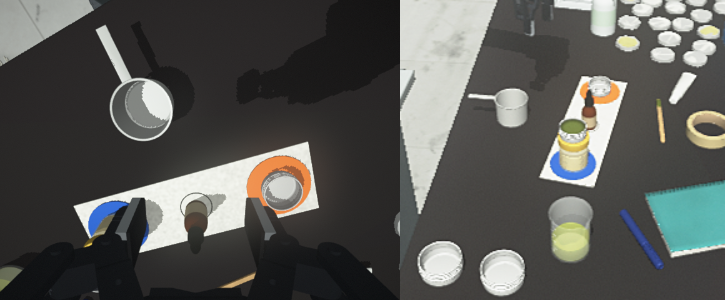

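In the final picture all items stand upright in place: the bottle base is inside the ring at (196,207), the tin-on-jar stack is on blue at (573,150), and the empty tin is on orange at (600,88).

```bash
python3 -c "
from h import *
print(robot.job_done())"
```

```text
the job is handed in; nothing more can be done
None
```

I handed the job in at about 29 s: the jar stands on the blue coaster with the green tin on its lid, the smallest empty tin is on the orange coaster, and the dropper bottle is inside the ring. All four stood upright in the last picture, and I never touched the cup, wash bottle or stick.

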